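Release the jammed card drawer from behind and file the seed record card

ROBOT

A 6-joint arm with a two-finger parallel gripper is mounted at the origin on the work surface. World frame = base frame: x ahead of the robot, y to its left, z up, the work surface at z = 0. Lengths are in m, angles in degrees, forces in N, time in s.
With the tool pointing down it reaches from about 0.325 to 0.775 m from the base axis. Payload 5.5 kg.
Tool frame: the origin (TCP) lies at the centre of the arm's flange, where the gripper is bolted on; the fingertips stand 182 mm ahead of it and the grasp point (between the pads) lies 163 mm ahead of it; z points along the fingers, y is the direction in which the jaws open and shut (so a half turn about z gives the same grasp; the last joint's range is limited). The gripper opens to 88 mm and grips with 3 to 60 N. Pads are 20 mm wide; open, the fingers measure 115 mm over their backs; the gripper's body (75 mm by 178 mm) begins 61 mm behind the grasp point.
Start: joints at [-70.915, 5.22, 70.514, -0, 104.267, -3.249], TCP at [0.228, -0.555, 0.405] pointing down, gripper open.
Joint ranges: [-164.24, 164.24], [-49.07, 125.15], [9.68, 141.18], [-86.29, 266.29], [3.28, 154.24], [-151.56, 151.56]. Speed limits (degrees/s): [147.25, 147.25, 172.46, 180, 180, 180].

INTERFACE

Orientations are given as [roll, pitch, yaw] about the fixed x, y, z axes, in that order (R = Rz(yaw) Ry(pitch) Rx(roll)).
In Python, from station import r gives the robot as it stands. The module is installed in compiled form; this text tells all that it offers. Calls block until the motion is done:
- r.reach(position, orientation): joint-space move of the TCP to a pose.
- r.servo_line(position, rotation=None, speed=0.15): straight line of the TCP; rotation=None keeps the orientation; speed is the mean speed in m/s.
- r.move_joints(angles): joint-space move.
- r.let_go() and r.grab(squeeze=None): open the fingers fully, or close them until they stop; squeeze is the grip in N (None keeps the last).
- r.wait(seconds).
- r.inverse_kinematics(position, orientation): joint angles nearest the present ones, or None.
- r.sense(): the state.
- r.snapshot(name): name is "scene" or "top" or "wrist"; returns a dict with "frame" (420x560x3 uint8, red, green, blue), "fx", "fy", "cx", "cy" (pixels), "dist_coeffs" ([k1, k2, p1, p2, k3] as OpenCV has them; the pictures are not rectified), "R" (3x3) and "t" (3): a world point X has camera coordinates R X + t. Camera axes: x right, y down, z forward; pixel columns grow to the right and rows downward; lengths in m; the calibration is good to about 2 mm. A picture is of the moment at which its call begins. There is no depth.
A pose or a line that the arm cannot do raises r.IKError and nothing moves.
- r.hand_in(): hands the job in, once; it reports no verdict.
The state is a dict: "clock": time; "joints": joint angles; "joint_vel": joint speeds; "joint_torque": joint torques, N m; "tcp_pos": TCP position; "orientation": TCP orientation; "contact_force": force on the tool from outside, world axes, zero at the start; "torque": the same for the moment, N m; "opening": finger opening in m.
Only numpy, scipy, OpenCV 4.12 (cv2) and the standard library are available. Lean on these libraries where they do the work, as an engineer would, in place of code of your own. Each camera call takes 0.05 s, during which the arm holds its last target.

TASK

The sprung card drawer of the small blue cabinet is latched shut: draw the release rod out of its green holster, lay it on the table and let go, then take it again by its orange handle and push its dowel through the hole in the cabinet's back until the drawer springs open. Lay the rod down on the table again and slide the yellow record card, without lifting it, from the cabinet's top over the front edge into the open drawer, so that it lies flat on the drawer's floor. Leave the other things on the table where they are.

Things in the scene. Friction and masses are not known exactly. Their poses are not given: they have to be found in the camera images.
- cabinet: Blue steel card cabinet fixed to the table, 160 deep (x) x 150 wide (y) x 105 mm tall. Origin: centre of its underside, z up. -x side: front, where the drawer comes out; +x side: back, with the release hole. The top is a flat smooth plate at z = 105 mm that ends at the front edge, x = -80 mm; the shut drawer's front (8 mm thick, top at z = 103) is ahead of it. The lower drawer fronts are dummies.
- hole (a point): Centre of the release hole's mouth on the cabinet's back face: 21 mm diameter, wall 5 mm thick, 52.5 mm above the table, mid width, with a yellow square frame and a short yellow mark on the cabinet's top edge right above. Axes as the cabinet's: +x straight out of the back; the dowel enters along -x. The latch pad (upright plate 60 mm wide, 50 mm tall) waits 55 mm in from the mouth.
- latch (a joint): Spring latch in the cabinet, rad: 0 at rest, 0.4 at its stop. Pushing its pad in by about 6 mm (0.16 rad, dowel end 61 mm past the hole's mouth) frees the drawer; it stops after 14 mm (69 mm deep). About 3 N to start, 5 to 9 N further in; it springs back. Hold it in (65 to 67 mm deep) until the drawer is 20 mm out.
- drawer (a joint): Shallow card drawer under the cabinet's top, m: 0 shut and latched, 0.12 fully out. Once freed its spring (about 4 N) pushes it out by itself along the cabinet's -x within about a second and keeps it out.
- drawer_bed (a point): Centre of the part of the drawer's white floor that is open when the drawer is out, on the floor's surface, 12 mm below the cabinet's top; moves with the drawer, axes as the cabinet's. Out, the open bed is 120 mm long (x: cabinet's front edge at +60 mm, drawer's front wall, 10 mm tall, at -60 mm) and 124 mm wide (y, side walls 8 mm tall).
- rod: Release rod, 55 to 90 g: orange square handle 78 mm long, 22 x 22 mm, and in line with it a round pale wood dowel 100 mm long, 12 mm diameter. Origin: on the axis where dowel meets handle; +x points to the dowel's end (x = 100 mm), the handle reaches back to x = -78 mm. It balances about 19 mm back in the handle. Lying on the table its axis is level, 11 mm up.
- rod_tip (a point): Free end of the rod's dowel, on the axis.
- rod_handle (a point): Point on the axis in the rod's handle, 30 mm behind the dowel (48 mm from the rear end).
- holster: Green steel sleeve fixed to the table, 111 mm long (x), 46 wide, 60 tall, open only at its +x end (mouth at x = +55 mm from its origin, the centre of its underside). At the start it holds the rod level, axis 39 mm up, pointing along +x: handle and 25 mm of dowel inside, 75 mm of dowel sticking out. Draw the rod straight out along +x by at least 105 mm before lifting it.
- card: Yellow rigid record card, 95 (x) x 90 (y) x 4 mm thick, about 60 g, lying flat on the cabinet's top. Origin: centre of its underside. It slides easily (friction about 0.3 on cabinet and drawer) and follows a shut gripper pressing on it with 5 to 20 N. Slid past its middle over the front edge and let go, it tips with its front end onto the drawer's floor, where it can be pressed and drawn on.
- jar: Bystander: amber glass jar with a green lid, 72 mm across, 120 mm tall. Origin: centre of its underside.
- tin: Bystander: tin with a green band, 68 mm across, 100 mm tall. Origin: centre of its underside.
- carton: Bystander: upright yellow carton, 70 x 50 x 120 mm tall. Origin: centre of its underside.
- bowl: Bystander: white bowl, 100 mm across, 40 mm tall. Origin: centre of its underside.
- tub: Bystander: open blue plastic cup, 72 mm across, 80 mm tall. Origin: centre of its underside.
- seedbox: Bystander: low brown box, 90 x 130 x 50 mm tall. Origin: centre of its underside.
- brush: Bystander: hand brush about 160 mm long, lying flat.
Things that resemble listed ones, but are neither listed nor needed, are in the scene too. There is more than one size of the card; the job needs the smallest.

How it is judged (in metres and radians):
On the way, in this order (a step that is already met when the one before it is completed fails the run):
1. the rod lies flat on the table, out of its holster and let go (height (world z) of rod below 0.018 m and height (world z) of rod_tip below 0.025 m and contact force between the fingers and rod below 0.1 N), for 0.1 s.
2. the drawer has come free (more than 15 mm out) while the rod, held by its handle, has its dowel in the cabinet through the hole in its back (value of joint drawer above 0.015 m and x of rod_tip in the frame of hole between -0.1 and -0.04 m and y of rod_tip in the frame of hole between -0.03 and 0.03 m and distance between the grasp point and rod_handle below 0.055 m), for 0.05 s.
At the end, for the whole second after the job is handed in: Drawer out more than 110 mm; card at rest flat (within 0.05 rad) on its floor (within 4 mm), centre within 20 mm along and 22 mm across of the middle of the open bed; rod at rest flat on the table (axis below 18 mm where dowel meets handle, tip below 25 mm) (value of joint drawer above 0.11 m and x of card in the frame of drawer_bed between -0.02 and 0.02 m and y of card in the frame of drawer_bed between -0.022 and 0.022 m and z of card in the frame of drawer_bed between -0.003 and 0.004 m and angle between card's own z axis and vertical below 0.05 rad and linear speed of each of card, rod below 0.02 m/s and height (world z) of rod below 0.018 m and height (world z) of rod_tip below 0.025 m); the robot touches nothing.
It fails at once if a bystander (jar, tin, carton, bowl, cup, low box, brush) is moved by more than 30 mm (distance of any of jar, tin, carton, bowl, tub, seedbox, brush from where it was at the start of the episode above 0.03 m).
It fails at once if the card is lifted (more than 20 mm above the cabinet's top) (height (world z) of card above 0.125 m).
It also fails if it takes over 67 s, if anything falls off the work surface, if the arm or the gripper's body presses on something with over 40 N, if the wrist force passes 120 N, or if a joint passes its speed limit or range.

## Working session

There is one attempt and no reset: what is moved stays moved. The work goes in short steps, each a Python script; the robot and the scene stay as the last script left them, time stands still between calls to the robot, and variables do not carry over. Pictures are saved under pics/ and viewed, and the job is handed in when it is done.

```bash
mkdir -p pics; ls; python3 - <<'E'
from station import r
import cv2
for n in ["scene","top","wrist"]:
    s=r.snapshot(n); cv2.imwrite(f"pics/a_{n}.png",s["frame"][:,:,::-1])
    print(n,s["fx"],s["cx"],s["cy"],s["dist_coeffs"],s["R"],s["t"])
print(r.sense())
E
```

```text
pics
scene 511.2732112548411 273.3730873751215 211.58913382455563 [-0.06079988  0.          0.          0.          0.        ] [[-0.80969234  0.58672247  0.01245223]
 [ 0.46913777  0.65987872 -0.58691552]
 [-0.35257348 -0.46937919 -0.80955241]] [ 0.46375132 -0.18692081  1.57805672]
top 486.5009755971498 274.46225670903993 215.5946416320548 [-0.11440396  0.          0.          0.          0.        ] [[-0.01392796 -0.99974926  0.01753367]
 [-0.99801778  0.01282327 -0.06161232]
 [ 0.06137203 -0.01835705 -0.99794614]] [-0.01543778  0.55147618  1.5200087 ]
wrist 349.40644546565574 276.4664851669673 213.8755273763681 [0.0288597 0.        0.        0.        0.       ] [[ 0.37969481 -0.92510775 -0.00273809]
 [-0.89024613 -0.36618815  0.27086539]
 [-0.25158233 -0.10040861 -0.96261334]] [-0.59760552 -0.0318375   0.39126422]
{'clock': 0.15, 'joints': array([-7.09172319e+01,  5.25418287e+00,  7.05648383e+01,  2.83073429e-04,
        1.04269221e+02, -3.24852840e+00]), 'joint_vel': array([-0.047788  , -0.05963196, -0.21881823, -0.00565626,  0.05819615,
        0.03405874]), 'joint_torque': array([ 2.30022888e-03, -4.47046208e+01, -4.06905913e+01,  6.99851266e-02,
        2.74449110e-02, -1.06618866e-04]), 'tcp_pos': array([ 0.22799266, -0.55504541,  0.4037679 ]), 'orientation': array([-1.79911915e+02, -5.27443241e-03,  2.23313620e+01]), 'contact_force': array([-0.68953588, -0.18998603,  1.03517724]), 'torque': array([0.05052781, 0.06262811, 0.01646252]), 'opening': 0.08796103109452263}
```

View pics/a_scene.png

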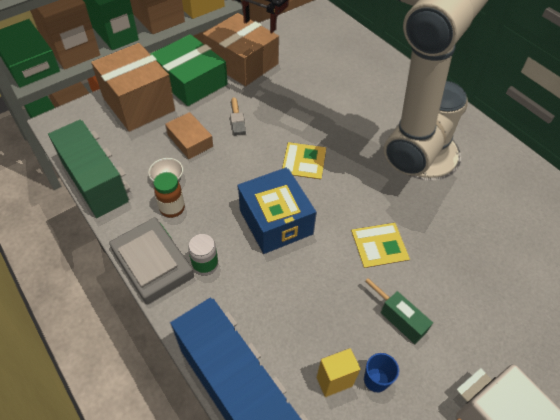

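View pics/a_top.png

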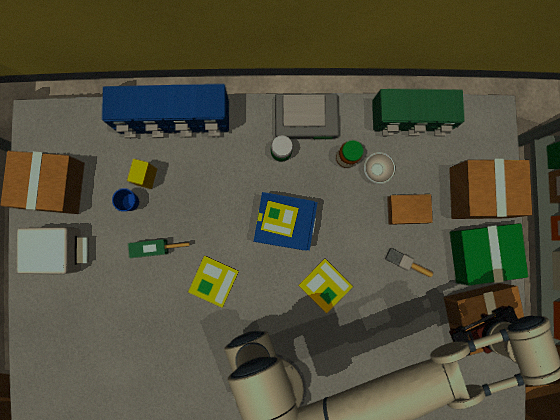

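View pics/a_wrist.png

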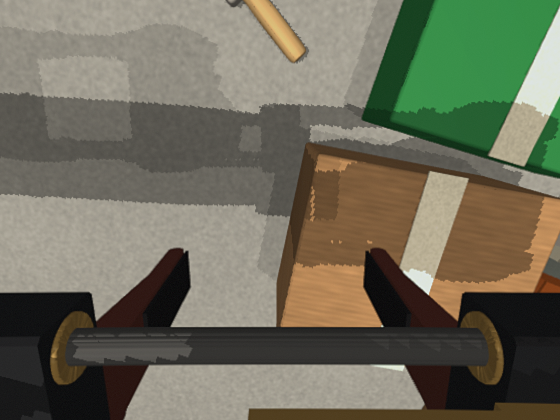

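```bash
cat > h.py <<'E'
import numpy as np, cv2
from station import r
def cam(s):
    K=np.array([[s["fx"],0,s["cx"]],[0,s["fy"],s["cy"]],[0,0,1.]])
    return K,np.array(s["dist_coeffs"],float),np.array(s["R"],float),np.array(s["t"],float)
def back(s,uv,z):
    K,D,R,t=cam(s); uv=np.array(uv,float).reshape(-1,1,2)
    n=cv2.undistortPoints(uv,K,D).reshape(-1,2)
    d=np.c_[n,np.ones(len(n))]@R; c=-R.T@t
    z=np.broadcast_to(z,(len(n),))
    return c+d*((z-c[2])/d[:,2])[:,None]
def proj(s,X):
    K,D,R,t=cam(s)
    return cv2.projectPoints(np.array(X,float).reshape(-1,1,3),cv2.Rodrigues(R)[0],t,K,D)[0].reshape(-1,2)
def crop(s,x0,y0,x1,y1,k,name):
    im=s["frame"][y0:y1,x0:x1,::-1]
    cv2.imwrite("pics/"+name,cv2.resize(im,None,fx=k,fy=k,interpolation=cv2.INTER_CUBIC))
E
python3 - <<'E'
from h import *
import pickle
d={n:r.snapshot(n) for n in("top","scene")}
pickle.dump(d,open("s0.pkl","wb"))
crop(d["top"],240,180,330,260,8,"b_cab.png")
crop(d["top"],115,225,205,270,8,"b_hol.png")
crop(d["scene"],230,165,325,255,6,"b_cab_s.png")
crop(d["scene"],355,270,440,345,7,"b_hol_s.png")
E
```

```text
(no output)
```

View pics/b_cab.png

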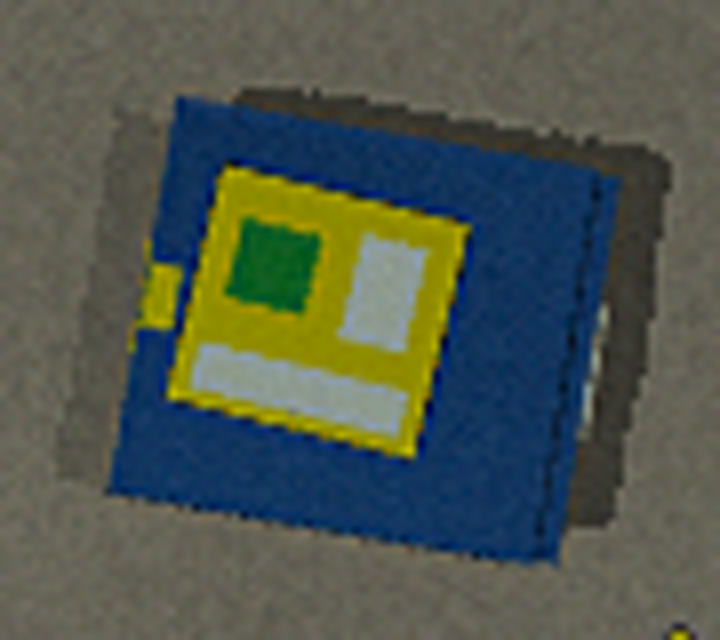

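View pics/b_hol.png

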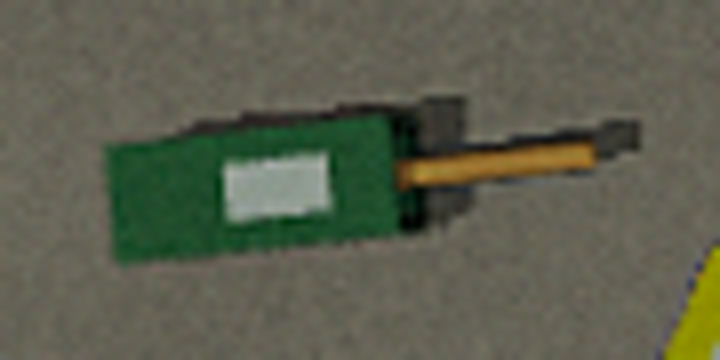

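View pics/b_cab_s.png

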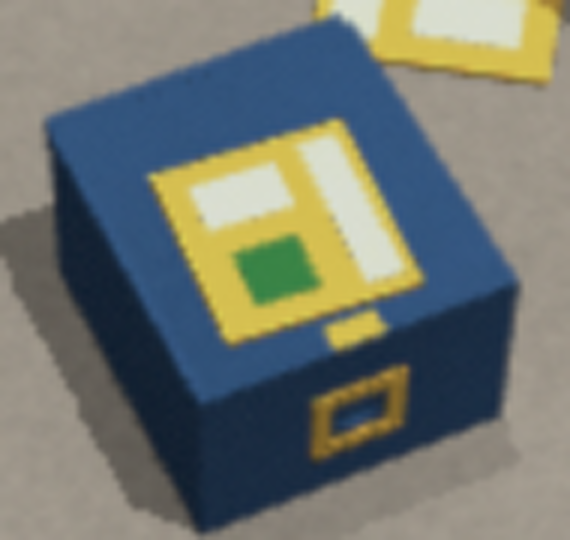

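View pics/b_hol_s.png

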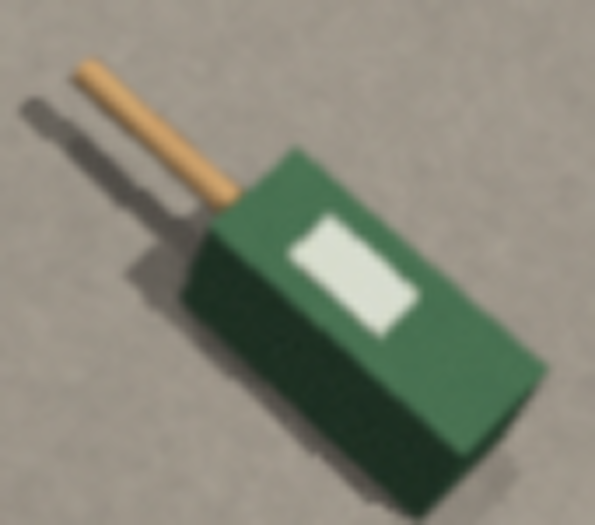

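```bash
cat > fit.py <<'E'
from h import *
import pickle
from scipy.optimize import least_squares
d=pickle.load(open("s0.pkl","rb"))
def px(P,o,k): return np.array(o)+(np.array(P,float)+.5)/k-.5
def world(p,L):
    L=np.array(L,float); c,s=np.cos(p[2]),np.sin(p[2])
    return np.c_[p[0]+c*L[:,0]-s*L[:,1],p[1]+s*L[:,0]+c*L[:,1],L[:,2]]
def fit(obs,p0):
    f=lambda p:np.concatenate([(proj(d[n],world(p,L))-uv).ravel() for n,uv,L in obs])
    o=least_squares(f,p0,loss="soft_l1"); p=o.x
    print(p[:2],np.degrees(p[2]),"res",np.round(f(p),2)); return p
oT=(240,180);oS=(230,165)
obsT=("top",px([(176,97),(108,493),(620,178),(558,565),(143,295)],oT,8),[(.08,-.075,.105),(.08,.075,.105),(-.088,-.075,.103),(-.088,.075,.103),(.08,0,.1)][:5])
obsS=("scene",px([(205,405),(517,287),(45,120),(340,15),(200,533),(500,417),(359,412)],oS,6),[(.08,-.075,.105),(.08,.075,.105),(-.088,-.075,.103),(-.088,.075,.103),(.08,-.075,0),(.08,.075,0),(.08,0,.0525)])
i=np.array([.6,0,1.4])
def sub(o,ix): return (o[0],o[1][ix],[o[2][k] for k in ix])
print("cab");fit([sub(obsT,[0,1,2,3])],i);fit([obsS],i);cab=fit([sub(obsT,[0,1,2,3]),obsS],i)
# card
z=.109
cT=("top",px([(224,167),(470,227),(414,458),(168,400)],oT,8),[(.045*1.0556,-.045,z),(-.0475,-.045,z),(-.0475,.045,z),(.0475,.045,z)])
cS=("scene",px([(230,345),(148,176),(342,121),(424,279)],oS,6),[(.0475,-.045,z),(-.0475,-.045,z),(-.0475,.045,z),(.0475,.045,z)])
print("card");fit([cT],i);fit([cS],i);card=fit([cT,cS],i)
c,s=np.cos(cab[2]),np.sin(cab[2]); print("card in cab",np.array([[c,s],[-s,c]])@(card[:2]-cab[:2]),np.degrees(card[2]-cab[2]))
hT=("top",px([(104,147),(390,112),(398,235),(116,264)],(115,225),8),[(-.056,.023,.06),(.055,.023,.06),(.055,-.023,.06),(-.056,-.023,.06)])
hS=("scene",px([(298,147),(212,222),(466,458),(548,370),(418,520),(182,300)],(355,270),7),[(.055,-.023,.06),(.055,.023,.06),(-.056,.023,.06),(-.056,-.023,.06),(-.056,.023,0),(.055,.023,0)])
rT=("top",px([(595,155)],(115,225),8),[(.13,0,.039)])
rS=("scene",px([(88,68)],(355,270),7),[(.13,0,.039)])
j=[.5,.4,-1.5]
print("hol");fit([hT],j);fit([hS],j);hol=fit([hT,hS],j)
fit([hT,hS,rT,rS],j)
print("tip check",back(d["top"],rT[1],.039),back(d["scene"],rS[1],.039),world(hol,[(.13,0,.039)]))
b=px([(412,173)],(115,225),8); print(back(d["top"],b,.039))
pickle.dump((cab,card,hol),open("poses.pkl","wb"))
E
python3 fit.py
```

```text
cab
[ 0.52964401 -0.04937453] 79.64623016842874 res [ 0.17  0.02  0.2   0.09 -0.02 -0.65 -0.36  0.47]
[ 0.52890345 -0.04992186] 79.46880829322016 res [-0.82  0.04  0.45 -0.89 -0.58  0.19  0.84 -0.24  0.18  0.68  0.19  0.07
 -0.22 -0.06]
[ 0.52922371 -0.04969363] 79.5615176875452 res [ 0.32  0.12  0.28  0.19  0.12 -0.46 -0.29  0.65 -0.81  0.18  0.43 -0.82
 -0.66  0.35  0.73 -0.15  0.19  0.82  0.17  0.13 -0.22  0.04]
card
[ 0.53625703 -0.03581235] 75.68082555743925 res [-0.11 -0.2   0.17 -0.21  0.17  0.33 -0.23  0.08]
[ 0.53611425 -0.03587656] 75.78688182583932 res [-0.23 -0.13  0.18  0.13 -0.29 -0.38  0.35  0.36]
[ 0.53618725 -0.03583476] 75.73313736570688 res [-0.12 -0.16  0.17 -0.2   0.19  0.34 -0.21  0.12 -0.27 -0.12  0.18  0.14
 -0.29 -0.36  0.33  0.4 ]
card in cab [ 0.01489115 -0.00433735] -3.828380321838328
hol
[0.45322578 0.3733571 ] -84.37180542323972 res [ 0.01 -0.18 -0.24  0.27  0.27 -0.18 -0.04  0.08]
[0.45092681 0.37321987] -84.75857929331976 res [ 0.25 -0.39 -0.13  0.29 -0.37 -0.31  0.48 -0.07  0.23  0.62 -0.47 -0.11]
[0.45170013 0.37329253] -84.64960276093962 res [ 0.06  0.23 -0.17  0.85  0.27  0.41 -0.06  0.5  -0.   -0.19 -0.36  0.53
 -0.54 -0.11  0.29  0.09  0.07  0.81 -0.7   0.12]
[0.45167116 0.37341345] -84.69923322492363 res [ 0.02  0.22 -0.2   0.88  0.22  0.44 -0.11  0.49  0.06 -0.16 -0.31  0.54
 -0.52 -0.07  0.33  0.14  0.09  0.85 -0.65  0.13  0.17  0.45 -0.58  0.09]
tip check [[0.46509444 0.24447807 0.039     ]] [[0.46233801 0.24461773 0.039     ]] [[0.46382216 0.24385893 0.039     ]]
[[0.45890245 0.31601831 0.039     ]]
```

```bash
cat >> h.py <<'E'
import pickle
HOL=np.array([.4522,.3734]); HY=-84.6
CAB=np.array([.5293,-.0497]); CY=79.55
def fr(o,yaw,x,y=0):
    a=np.radians(yaw); return o+np.array([np.cos(a)*x-np.sin(a)*y,np.sin(a)*x+np.cos(a)*y])
def st(m=""):
    s=r.sense(); print(m,"t%.2f"%s["clock"],"tcp",np.round(s["tcp_pos"],4),"F",np.round(s["contact_force"],1),"op %.4f"%s["opening"]); return s
E
python3 - <<'E'
from h import *
o=[180,0,HY+180]
p=fr(HOL,HY,.072); print(p)
r.reach([*p,.33],o); st()
s=r.snapshot("wrist"); cv2.imwrite("pics/c_w.png",s["frame"][:,:,::-1])
uv=proj(s,[[*p,.039],[*fr(HOL,HY,.13),.039]]);print(uv)
s=r.snapshot("top"); crop(s,80,170,260,300,4,"c_top.png")
E
```

```text
[0.4589758  0.30171954]
 t3.37 tcp [0.4594 0.3012 0.3301] F [ 0.1 -0.1  1.3] op 0.0879
[[275.38511666 212.75146757]
 [275.54352835 278.56427649]]
```

View pics/c_w.png

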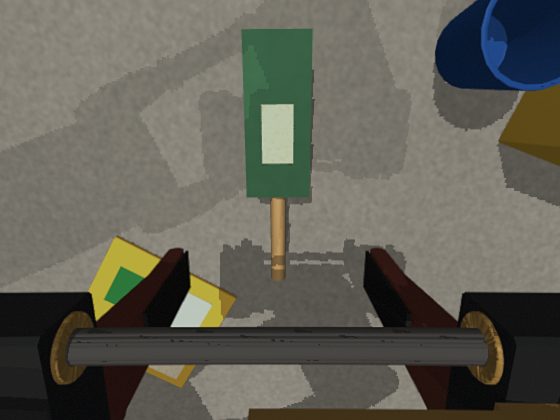

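```bash
python3 - <<'E'
from h import *
HOL[0]+=.001
o=[180,0,HY+180]
p=fr(HOL,HY,.072)
r.servo_line([*p,.211],o,speed=.12); st("down")
r.grab(40); st("grab")
p2=fr(HOL,HY,.072+.03)
r.servo_line([*p2,.211],speed=.08); st("pull30")
s=r.snapshot("wrist"); cv2.imwrite("pics/d_w.png",s["frame"][:,:,::-1])
E
```

```text
down t4.61 tcp [0.4603 0.3019 0.2121] F [-0.4  0.6  0.1] op 0.0876
grab t5.78 tcp [0.46   0.3017 0.211 ] F [-0.1 -0.3  0.5] op 0.0110
pull30 t6.30 tcp [0.4629 0.2712 0.2111] F [0.1 0.1 0.5] op 0.0111
```

View pics/d_w.png

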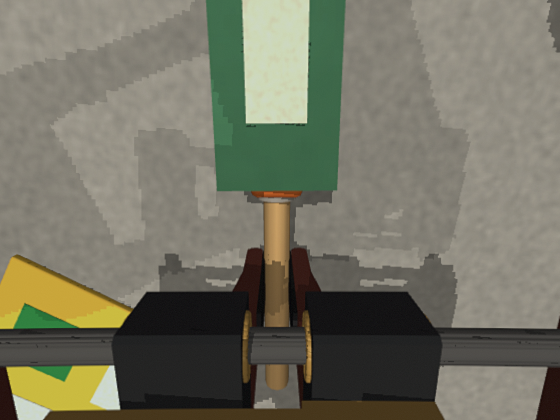

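```bash
python3 - <<'E'
from h import *
HOL[0]+=.001
o=[180,0,HY+180]
p2=fr(HOL,HY,.072+.125)
r.servo_line([*p2,.211],speed=.08); st("out")
r.servo_line([*p2,.245],speed=.08); st("up")
s=r.snapshot("wrist"); cv2.imwrite("pics/e_w.png",s["frame"][:,:,::-1])
s=r.snapshot("scene"); crop(s,300,200,460,330,4,"e_s.png")
E
```

```text
out t7.68 tcp [0.4717 0.1776 0.211 ] F [ 0.2 -0.  -1. ] op 0.0110
up t8.26 tcp [0.4718 0.1773 0.2455] F [ 0.2 -0.  -0.1] op 0.0108
```

View pics/e_w.png

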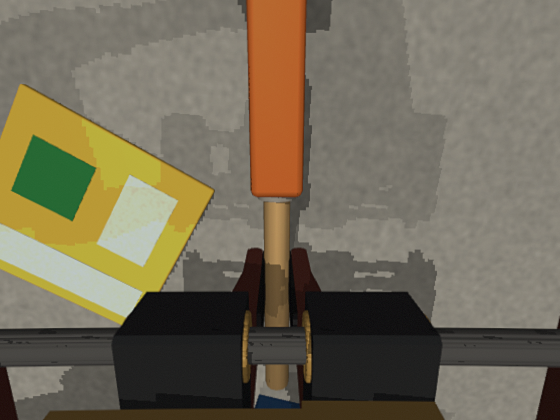

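View pics/e_s.png

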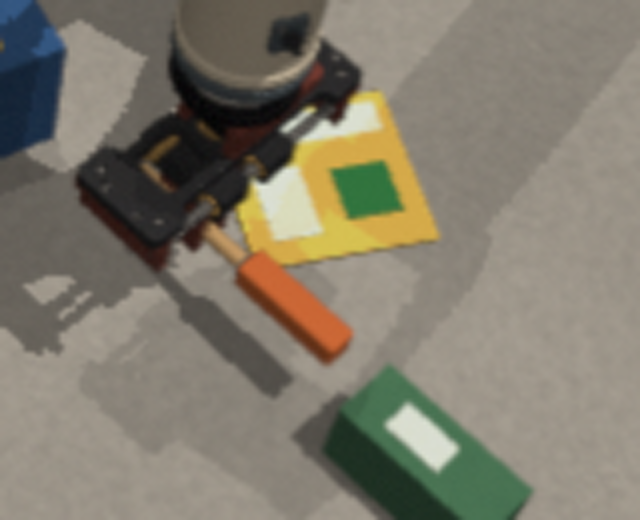

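Rod is out and level. Now I lay it on the hole's axis line, away from the decoy card.

```bash
python3 - <<'E'
from h import *
o=[180,0,CY]
p=fr(CAB,CY,.08+.14); print(p)
r.servo_line([*p,.245],o,speed=.12); st()
r.servo_line([*p,.1865],o,speed=.06); st("low")
r.let_go(); st("open")
r.servo_line([*p,.30],o,speed=.2); 
r.wait(.2)
s=r.snapshot("wrist"); cv2.imwrite("pics/f_w.png",s["frame"][:,:,::-1])
pts=[[*fr(CAB,CY,.08+.14-.058),.011],[*fr(CAB,CY,.08+.14+.042),.011],[*fr(CAB,CY,.08+.14+.12),.011]]
print(proj(s,pts))
pickle.dump(s,open("s1.pkl","wb"))
E
```

```text
[0.56920303 0.16665098]
 t9.32 tcp [0.5689 0.1667 0.2447] F [-0.2  0.3 -0.8] op 0.0110
low t10.45 tcp [0.5694 0.1667 0.1871] F [ 0.5  0.2 -0.6] op 0.0112
open t11.69 tcp [0.5692 0.1666 0.1865] F [-0.1 -0.5  0.2] op 0.0877
[[277.949322   281.00182982]
 [278.05616572 161.25367518]
 [278.1662363   48.45873787]]
```

View pics/f_w.png

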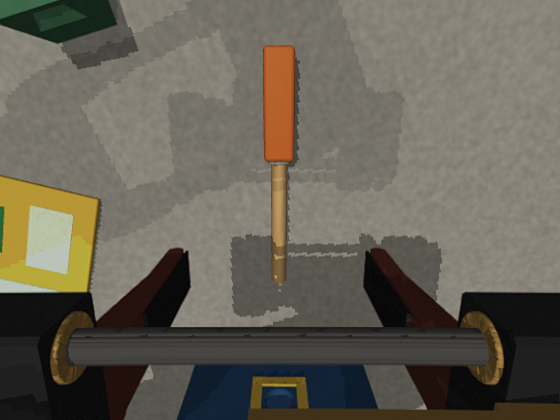

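```bash
python3 - <<'E'
from h import *
o=[180,0,CY]
p=fr(CAB,CY,.288)
r.servo_line([*p,.24],o,speed=.2)
r.servo_line([*p,.1845],o,speed=.1); st("low")
r.grab(55); st("grab")
r.servo_line([*p,.226],o,speed=.1); r.wait(.1);st("up")
s=r.snapshot("wrist"); cv2.imwrite("pics/g_w.png",s["frame"][:,:,::-1])
print(proj(s,[[*fr(CAB,CY,.162),.0525],[*fr(CAB,CY,.08),.0525],[*fr(CAB,CY,.08),.105]]))
s=r.snapshot("scene"); crop(s,250,170,400,300,5,"g_s.png")
print((proj(s,[[*fr(CAB,CY,.162),.0525],[*fr(CAB,CY,.262),.0525],[*fr(CAB,CY,.08),.0525]])-[250,170])*5)
s=r.snapshot("top"); crop(s,180,170,300,260,6,"g_t.png")
print((proj(s,[[*fr(CAB,CY,.162),.0525],[*fr(CAB,CY,.262),.0525],[*fr(CAB,CY,.08),.0525]])-[180,170])*6)
E
```

```text
low t13.97 tcp [0.5816 0.2334 0.1845] F [-0.4 -0.1 -0. ] op 0.0879
grab t14.99 tcp [0.5815 0.2335 0.1845] F [ 0.2 -0.2 -0. ] op 0.0215
up t15.66 tcp [0.5813 0.2334 0.225 ] F [ 0.2  0.9 -1.2] op 0.0216
[[277.46055339 483.37867746]
 [277.41779981 587.12290273]
 [277.58873311 739.20450033]]
[[268.40790761 439.55175745]
 [363.53982793 600.78277676]
 [195.80814639 316.51974868]]
[[310.33592138 258.15139815]
 [119.29789195 225.47283537]
 [467.45968106 285.00691591]]
```

View pics/g_w.png

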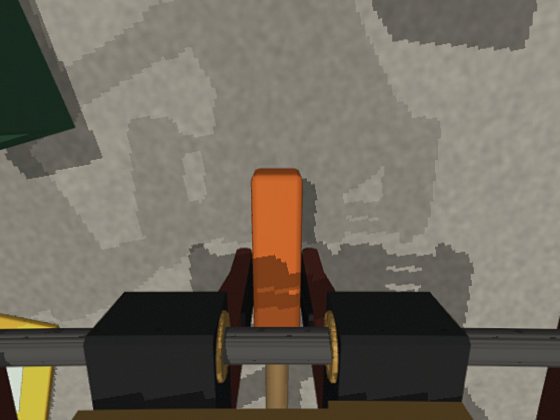

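View pics/g_s.png

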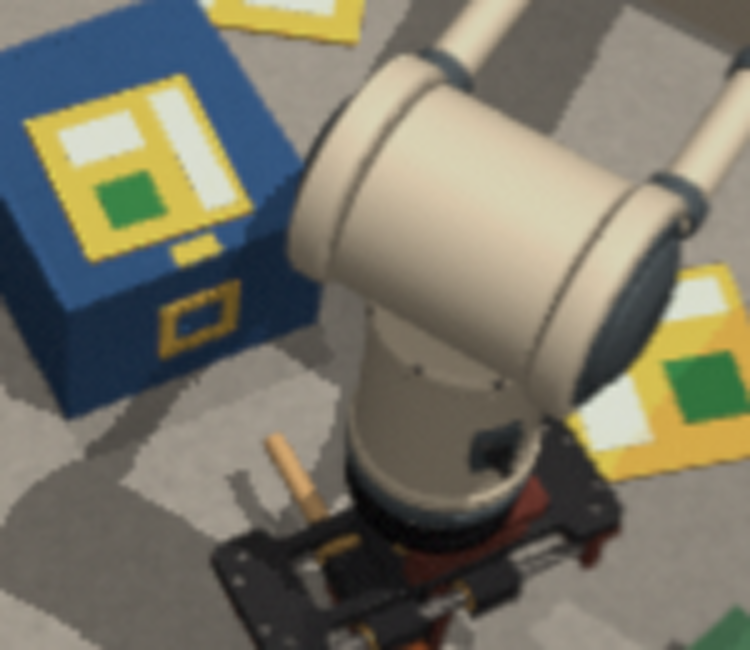

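View pics/g_t.png

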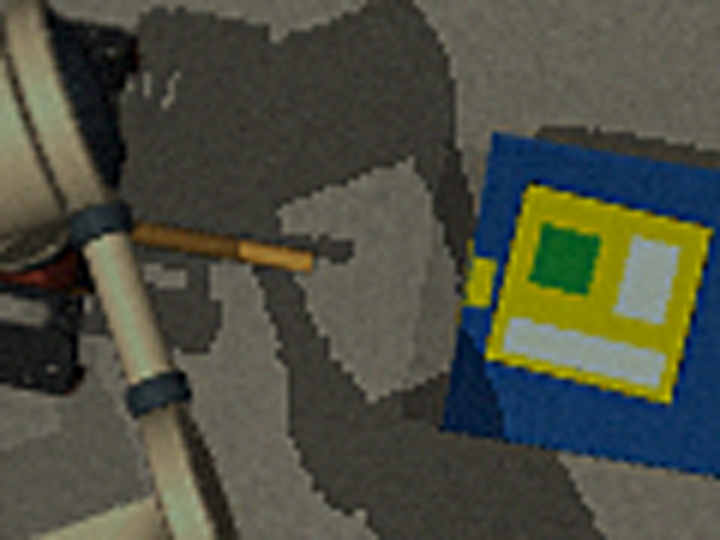

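```bash
python3 - <<'E'
from h import *
o=[180,0,CY]
def dep(d,sp):
    p=fr(CAB,CY,.288-.082-d); r.servo_line([*p,.2265],o,speed=sp); return st("d%.3f"%d)
a=np.array([np.cos(np.radians(CY)),np.sin(np.radians(CY))])
for d,sp in[(-.01,.12),(.01,.04),(.03,.05),(.05,.06)]:
    s=dep(d,sp); f=s["contact_force"]
    if np.linalg.norm(f)>8: print("STOP");break
s=r.snapshot("scene"); crop(s,230,160,350,270,6,"i_s.png")
E
```

```text
d-0.010 t16.56 tcp [0.5685 0.1628 0.2267] F [ 0.6  0.8 -0.7] op 0.0214
d0.010 t17.21 tcp [0.5649 0.1429 0.2265] F [-0.9 -0.1 -1. ] op 0.0217
d0.030 t17.76 tcp [0.5612 0.1231 0.2266] F [ 0.7  0.4 -0.4] op 0.0215
d0.050 t18.24 tcp [0.5576 0.1033 0.2266] F [-0.4  0.3  0.5] op 0.0218
```

View pics/i_s.png

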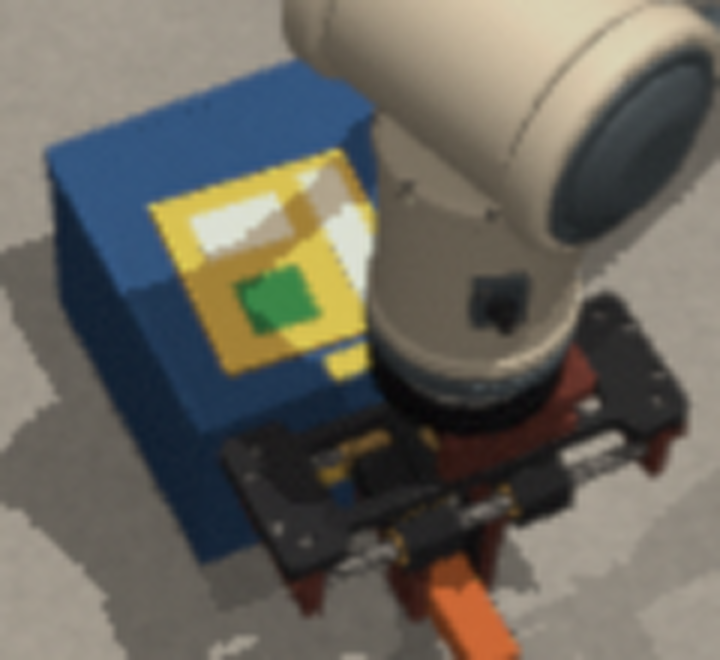

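```bash
python3 - <<'E'
from h import *
o=[180,0,CY]
def dep(d,sp):
    p=fr(CAB,CY,.288-.082-d); r.servo_line([*p,.2265],o,speed=sp); return st("d%.3f"%d)
for d in(.056,.060,.063,.066): s=dep(d,.03)
r.wait(.8); st()
s=r.snapshot("top"); crop(s,230,170,360,270,6,"j_t.png")
E
```

```text
d0.056 t18.64 tcp [0.5565 0.0981 0.2266] F [ 0.1  2.7 -1.6] op 0.0215
d0.060 t18.93 tcp [0.5557 0.0945 0.2266] F [ 0.5  5.9 -0.1] op 0.0217
d0.063 t19.18 tcp [0.5552 0.0919 0.2267] F [-0.1  6.8 -0.4] op 0.0218
d0.066 t19.43 tcp [0.5548 0.0892 0.2268] F [ 1.4  7.9 -0.6] op 0.0219
 t20.23 tcp [0.5548 0.0893 0.2268] F [0.9 8.6 0. ] op 0.0215
```

View pics/j_t.png

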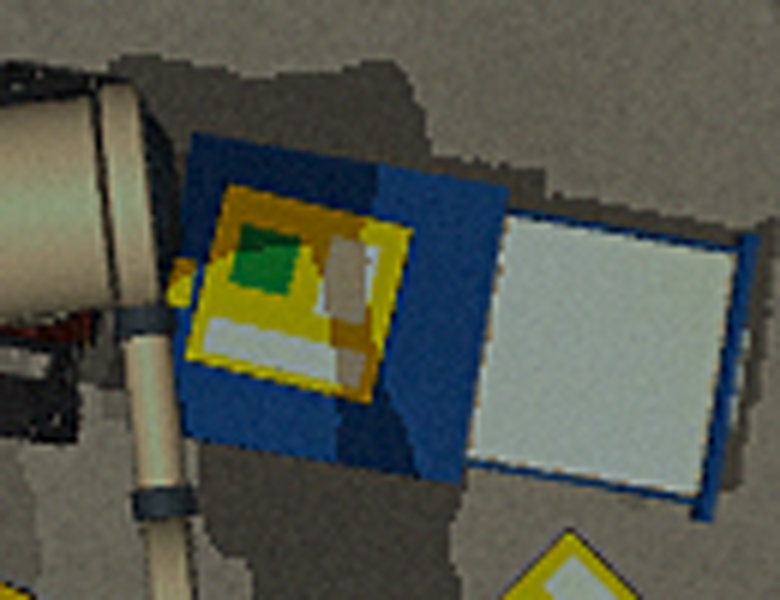

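```bash
python3 - <<'E'
from h import *
o=[180,0,CY]
p=fr(CAB,CY,.290)
r.servo_line([*p,.2265],o,speed=.15)
r.servo_line([*p,.1855],o,speed=.08); st("low")
r.let_go()
r.servo_line([*p,.30],o,speed=.25); st("up")
s=r.snapshot("wrist"); cv2.imwrite("pics/k_w.png",s["frame"][:,:,::-1])
r.grab(20)
CX=fr(CAB,CY,.015+.025,-.004)
r.reach([*CX,.33],o); st("over card")
s=r.snapshot("wrist"); cv2.imwrite("pics/k_w2.png",s["frame"][:,:,::-1])
s=r.snapshot("top"); cv2.imwrite("pics/k_t.png",s["frame"][:,:,::-1])
E
```

```text
low t22.08 tcp [0.5817 0.2354 0.1843] F [-0.7  0.8 -1.6] op 0.0216
up t23.80 tcp [0.5818 0.2354 0.2988] F [ 0.4 -0.3 -0.3] op 0.0876
over card t26.18 tcp [ 0.5407 -0.0104  0.3299] F [ 0.2 -0.3  0.2] op 0.0006
```

View pics/k_w.png

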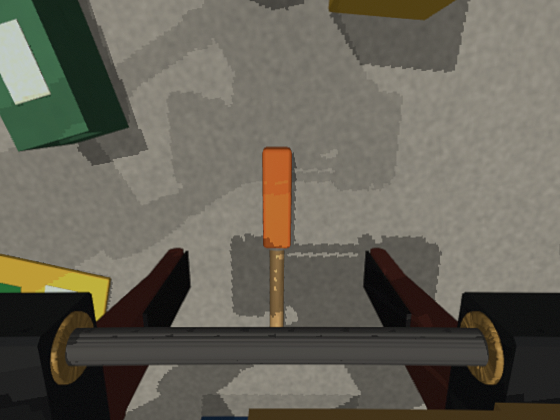

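View pics/k_w2.png

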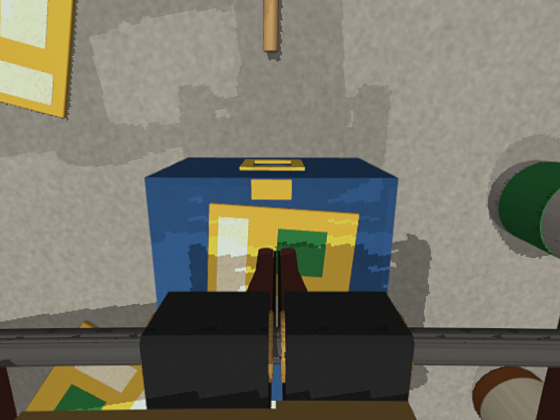

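View pics/k_t.png

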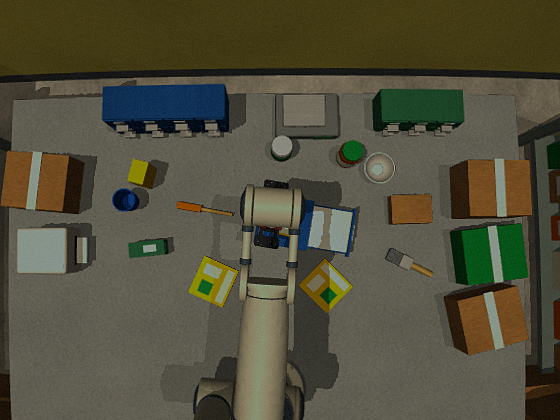

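```bash
cat >> h.py <<'E'
O=[180,0,CY]
def press(x,y,z,target=9,step=.0007,n=14):
    for _ in range(n):
        f=r.sense()["contact_force"][2]
        if f>=target: break
        z-=step; r.servo_line([*fr(CAB,CY,x,y),z],O,speed=.02); r.wait(.05)
    return z
E
python3 - <<'E'
from h import *
x,y=.040,-.004
r.servo_line([*fr(CAB,CY,x,y),.294],O,speed=.12); r.wait(.1)
z=press(x,y,.294); st("z%.4f"%z)
x2=.025
r.servo_line([*fr(CAB,CY,x2,y),z],O,speed=.05); st("moved")
s=r.snapshot("wrist"); cv2.imwrite("pics/l_w.png",s["frame"][:,:,::-1])
s=r.snapshot("scene"); crop(s,230,120,350,270,5,"l_s.png")
E
```

```text
z0.2891 t28.93 tcp [ 0.5405 -0.0111  0.2913] F [-3.5  0.4 10.6] op 0.0006
moved t29.38 tcp [ 0.5382 -0.026   0.2913] F [-0.9 -0.4  9. ] op 0.0001
```

View pics/l_w.png

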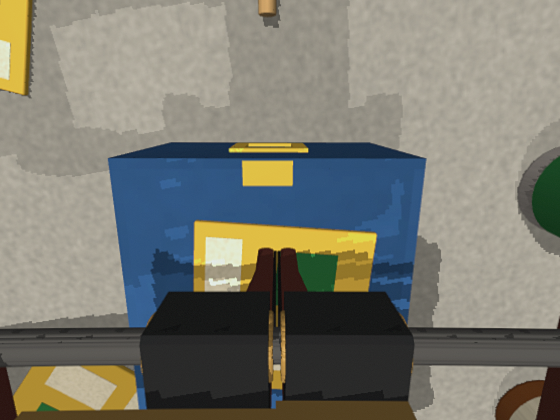

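View pics/l_s.png

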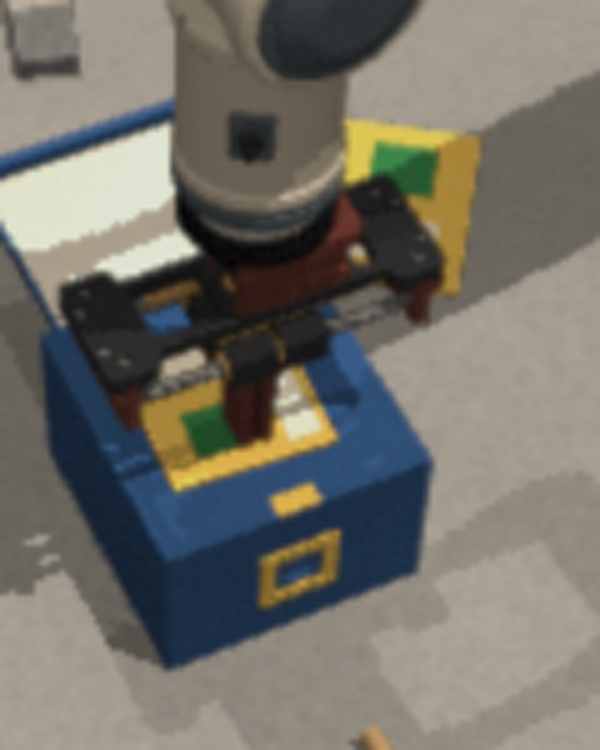

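```bash
python3 - <<'E'
from h import *
z=.2891; x=.025; y=-.004
for x,y in[(-.005,-.003),(-.035,-.001),(-.067,0)]:
    r.servo_line([*fr(CAB,CY,x,y),z],O,speed=.08); s=st()
    f=s["contact_force"][2]
    z+=np.clip((f-9.5)/5000,-.001,.001)
r.servo_line([*fr(CAB,CY,x,y),.33],O,speed=.12); st("up")
r.servo_line([*fr(CAB,CY,.09,y),.36],O,speed=.3)
s=r.snapshot("scene"); crop(s,210,100,350,240,4,"m_s.png");
d={"scene":s}
s=r.snapshot("top"); crop(s,230,170,370,270,5,"m_t.png"); d["top"]=s
pickle.dump(d,open("s2.pkl","wb"))
s=r.snapshot("wrist"); cv2.imwrite("pics/m_w.png",s["frame"][:,:,::-1])
E
```

```text
t30.01 tcp [ 0.5317 -0.0558  0.2913] F [-1.7 -0.9  7.6] op 0.0002
 t30.53 tcp [ 0.5244 -0.0849  0.2913] F [-0.4 -2.2  9.6] op 0.0005
 t31.08 tcp [ 0.5176 -0.1162  0.2913] F [-1.4 -0.8  9.7] op 0.0002
up t31.57 tcp [ 0.5172 -0.1156  0.3296] F [-0.6  0.2  0.1] op 0.0003
```

View pics/m_s.png

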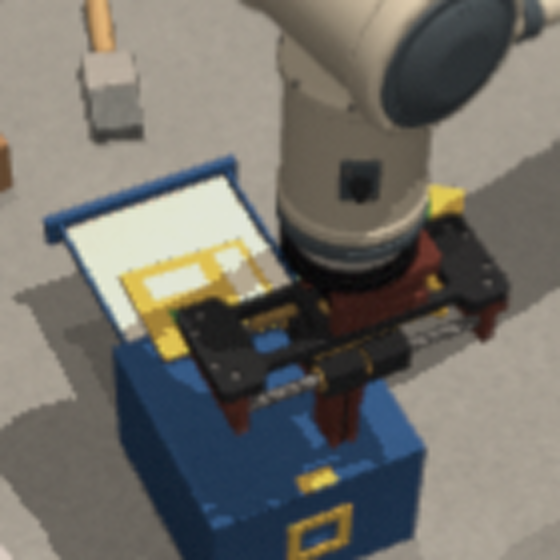

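View pics/m_t.png

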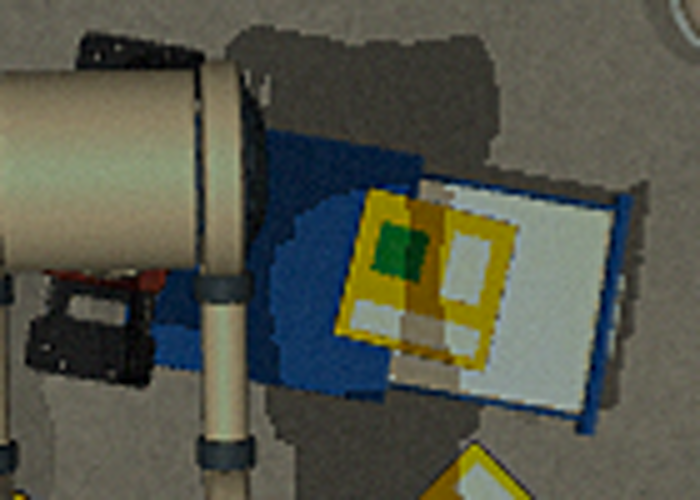

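```bash
python3 - <<'E'
from h import *
x=-.115
r.servo_line([*fr(CAB,CY,x,0),.33],O,speed=.3)
r.servo_line([*fr(CAB,CY,x,0),.289],O,speed=.1); r.wait(.1); st("near")
z=press(x,0,.289,target=8,step=.001); st("z%.4f"%z)
for i in range(5):
    x-=.0092
    r.servo_line([*fr(CAB,CY,x,0),z],O,speed=.05); s=st()
    z+=np.clip((s["contact_force"][2]-8)/5000,-.002,.002)
r.servo_line([*fr(CAB,CY,x,0),.32],O,speed=.12); st("up")
r.servo_line([*fr(CAB,CY,.09,0),.36],O,speed=.3)
s=r.snapshot("scene"); crop(s,210,100,350,240,4,"n_s.png");
d={"scene":s}
s=r.snapshot("top"); crop(s,230,170,370,270,5,"n_t.png"); d["top"]=s
pickle.dump(d,open("s3.pkl","wb"))
E
```

```text
near t33.91 tcp [ 0.5086 -0.1625  0.2892] F [ 0.2  0.1 -0.4] op 0.0000
z0.2830 t35.71 tcp [ 0.5086 -0.1629  0.2859] F [-3.4  0.1 12.7] op 0.0001
 t36.04 tcp [ 0.5071 -0.1723  0.2849] F [-0.4 -0.7  7.9] op 0.0002
 t36.38 tcp [ 0.5053 -0.1814  0.2843] F [-0.4 -0.9  7.1] op 0.0006
 t36.71 tcp [ 0.5035 -0.1905  0.2837] F [ 0.3 -0.8  6.4] op 0.0005
 t37.04 tcp [ 0.5016 -0.1992  0.2817] F [-0.3 -1.1 -0.2] op 0.0007
 t37.38 tcp [ 0.5    -0.2083  0.2805] F [-0.1 -0.6  0.4] op 0.0006
up t37.85 tcp [ 0.5002 -0.208   0.3202] F [ 0.1  0.3 -0.5] op 0.0008
```

View pics/n_s.png

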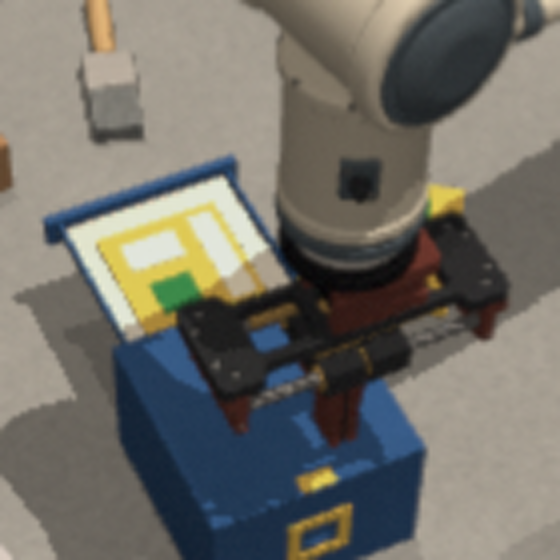

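View pics/n_t.png

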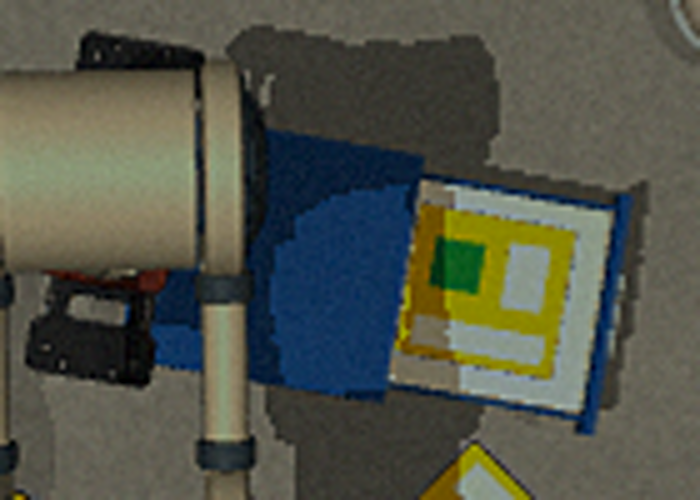

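```bash
python3 - <<'E'
from h import *
d=pickle.load(open("s3.pkl","rb"))
uv=(np.array([(418,210),(576,233),(552,378),(400,352)],float)+.5)/5-.5+[230,170]
P=back(d["top"],uv,.097)[:,:2]; c=P.mean(0)-CAB; a=np.radians(CY)
R=np.array([[np.cos(a),np.sin(a)],[-np.sin(a),np.cos(a)]])
print("corners cab",((P-CAB)@R.T).round(4),"c",(R@c).round(4))
x=-.145
r.servo_line([*fr(CAB,CY,x,0),.32],O,speed=.3)
r.servo_line([*fr(CAB,CY,x,0),.282],O,speed=.1); r.wait(.1); st("near")
z=press(x,0,.282,target=7,step=.0008); st("z%.4f"%z)
x-=.011
r.servo_line([*fr(CAB,CY,x,0),z],O,speed=.04); st()
r.servo_line([*fr(CAB,CY,x,0),.32],O,speed=.12); st("up")
r.servo_line([*fr(CAB,CY,.12,0),.38],O,speed=.3)
s=r.snapshot("scene"); crop(s,210,100,350,240,5,"p_s.png");
d={"scene":s}
s=r.snapshot("top"); crop(s,290,190,370,270,8,"p_t.png"); d["top"]=s
s=r.snapshot("wrist"); cv2.imwrite("pics/p_w.png",s["frame"][:,:,::-1])
pickle.dump(d,open("s4.pkl","wb"))
E
```

```text
corners cab [[-0.0817 -0.0431]
 [-0.178  -0.0455]
 [-0.1777  0.0429]
 [-0.085   0.0428]] c [-0.1306 -0.0007]
near t40.52 tcp [ 0.5031 -0.192   0.2821] F [ 0.1 -0.1  0.2] op 0.0006
z0.2772 t42.33 tcp [ 0.5031 -0.1923  0.2793] F [-2.4  0.3  9.6] op 0.0006
 t42.75 tcp [ 0.5015 -0.2033  0.2793] F [ 0.7 -0.1  8.2] op 0.0005
up t43.26 tcp [ 0.501  -0.2031  0.3196] F [ 0.5 -0.5 -0.7] op 0.0005
```

View pics/p_s.png

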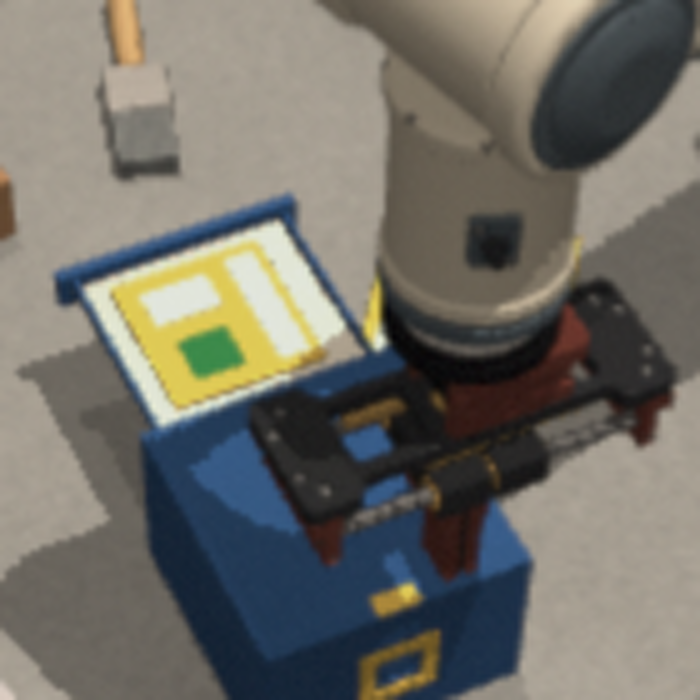

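View pics/p_t.png

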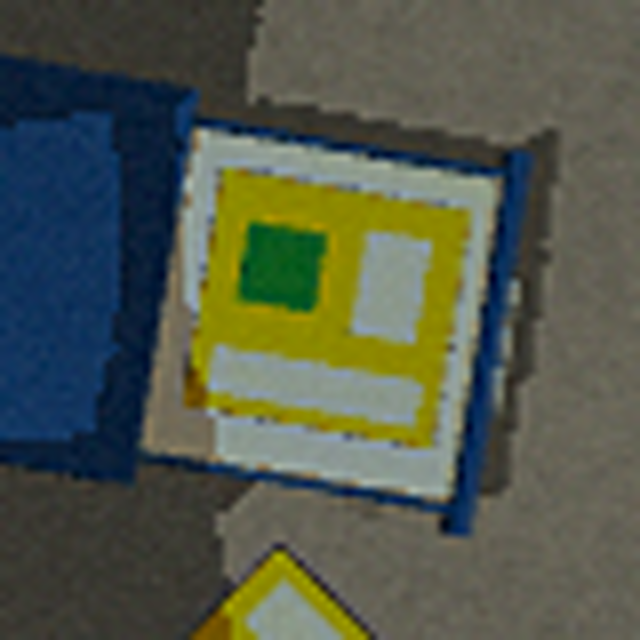

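```bash
python3 - <<'E'
from h import *
d=pickle.load(open("s4.pkl","rb"))
a=np.radians(CY);R=np.array([[np.cos(a),np.sin(a)],[-np.sin(a),np.cos(a)]])
def cf(n,pts,o,k,z):
    uv=(np.array(pts,float)+.5)/k-.5+o
    return ((back(d[n],uv,z)[:,:2]-CAB)@R.T).round(4)
print("card top",cf("top",[(223,170),(470,209),(434,447),(188,405)],[290,190],8,.097).mean(0))
print("card scene",cf("scene",[(112,290),(262,240),(328,355),(178,410)],[210,100],5,.097).mean(0))
print("drawer front outer",cf("top",[(530,152),(472,535)],[290,190],8,.103))
E
```

```text
card top [-0.14165  -0.003275]
card scene [-0.1406   -0.001425]
drawer front outer [[-0.2064 -0.0733]
 [-0.2076  0.0719]]
```

View pics/p_w.png

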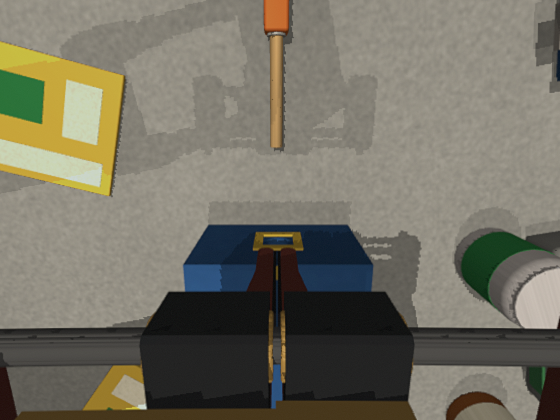

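Both views put the card's centre within 3.5 mm of the bed's middle. The drawer is fully out at about 119 mm, the rod lies on the table with its tip at wrist pixel (277,148), and the gripper is clear of everything.

```bash
python3 - <<'E'
from h import *
st(); r.hand_in(); st()
E
```

```text
t44.50 tcp [0.551  0.067  0.3795] F [ 0.2 -0.2 -0.3] op 0.0003
the job is handed in; nothing more can be done
the job is handed in; nothing more can be done
```

The job is done and handed in at 44.5 s of the 67 s allowed; it gave no verdict.

- **Rod:** I drew it out of the holster by its dowel and laid it on the table. I then took it by the handle and pushed the dowel about 66 mm into the hole, with about 8 N of resistance, until the drawer sprang open. I laid it back on the table behind the cabinet.
- **Card:** I slid the smallest card, the one on the cabinet's top, over the front edge with the shut gripper. It tipped and dropped short of the middle, so I drew it on about 11 mm.
- **Last checks:**
  - The card's centre is 1–2 mm along and 1–3 mm across from the middle of the bed. The two camera views agree to about 2 mm.
  - The card looks flat, with a gap all round it.
  - The drawer is about 119 mm out.
  - The rod is lying on the table, and the gripper is clear with no force on it.
  - The bystanders look unmoved in the pictures, though I did not measure them.
- **Disagreement:** None of the checks failed. The camera views differed from each other by 1–2 mm on the rod and holster, which was within the hole's clearance.

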